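# Slide the plated slate out over the end of the pass shelf

## Task

On the low wooden pass shelf lies a dark slate serving board with a small sauce dish on it. With your fingertips push the slate along the shelf towards the shelf's end on the robot's left until 4 cm of it hangs out over that end, square with the shelf's end and not hanging over the shelf's sides, so that the waiter can get a hand under it. Never lift or tip the slate, do not touch the dish, which must stay standing on the slate, leave the other things alone, and finish with the hand clear.

Things in the scene. Friction and masses are not known exactly. Their poses are not given: they have to be found in the camera images.
- shelf: Fixed low pass shelf: a wooden board 280 mm wide (its x) by 360 mm long (its y), 15 mm thick, on four short steel legs; the flat top is 60 mm above the counter. Origin on the counter under the board's centre. Its +y axis points along the shelf to the end on the robot's left, over which the slate is to hang; its y stays within about 24 degrees of the world's y. All its ends and sides are open, without a lip.
- shelf_edge (a point): Middle of the top edge of the shelf's +y end (180 mm from the shelf's centre, 60 mm above the counter); axes as the shelf's: y points straight out over the end, x along the end.
- slate: Loose dark slate board, 160 mm wide (its x) by 150 mm long (its y, the way it is to slide), 10 mm thick, about 0.6 kg. Origin at the centre of its underside. It starts lying flat on the shelf, wholly on it, turned up to 17 degrees from square; its +y edge leads, its -y edge is the one to push on. It slides with ordinary dry friction (a push of roughly 3 to 9 N) and stops when the push stops.
- slate_front (a point): Middle of the top of the slate's leading (+y) edge, 75 mm from its centre, on its upper face (10 mm above its underside); axes as the slate's.
- dish: Loose small white round sauce dish, 68 mm across the mouth, 36 mm high, about 0.12 kg, standing on the slate, its centre within 20 mm sideways of the slate's middle line and 0 to 30 mm ahead (+y) of the slate's centre. Origin at the centre of its underside. It rides along on the slate; not to be touched.
- bottle: Bystander: squeeze bottle, 56 mm across, 175 mm high with its nozzle, loose on the counter. Origin at the centre of its underside.
- bowl: Bystander: white bowl, 130 mm across, 60 mm high, loose on the counter. Origin at the centre of its underside.
- jar: Bystander: lidded jar, 64 mm across, 85 mm high, loose on the counter. Origin at the centre of its underside.
Things that resemble listed ones, but are neither listed nor needed, are in the scene too. There is more than one size of the slate; the job needs the middle-sized.

How it is judged (in metres and radians):
At the end, for the whole second after the job is handed in: Slate at rest flat on the shelf, middle of its leading edge 32 to 48 mm past the left end, square within 6 degrees, centre within 60 mm of the shelf's middle line; dish standing on it within 60 mm of its centre; bottle, bowl and jar within 20 mm of their starts (y of slate_front in the frame of shelf_edge between 0.032 and 0.048 m and angle between the y axis of slate and the y axis of shelf, either way round below 0.105 rad and x of slate in the frame of shelf between -0.06 and 0.06 m and height (world z) of slate between 0.056 and 0.064 m and angle between slate's own z axis and vertical below 0.05 rad and linear speed of slate below 0.01 m/s and angle between dish's own z axis and vertical below 0.1 rad and linear speed of dish below 0.02 m/s and z of dish in the frame of slate between 0.006 and 0.014 m and horizontal distance between dish and slate below 0.06 m and distance of each of bottle, bowl, jar from where it was at the start of the episode below 0.02 m); the robot touches nothing.
It fails at once if the slate is lifted off the shelf (more than 12 mm) or tipped (more than 9 degrees) (height (world z) of slate above 0.072 m or angle between slate's own z axis and vertical above 0.157 rad).
It fails at once if the dish is touched by the robot (contact force between any of the fingers, the arm and dish above 0.5 N).
It fails at once if the dish is lifted off the slate or tipped over (z of dish in the frame of slate above 0.022 m or angle between dish's own z axis and vertical above 0.3 rad).
It fails at once if bottle, bowl or jar is moved more than 20 mm (distance of any of bottle, bowl, jar from where it was at the start of the episode above 0.02 m).
It also fails if it takes over 48 s, if anything falls off the work surface, if the arm or the gripper's body presses on something with over 40 N, if the wrist force passes 120 N, or if a joint passes its speed limit or range.

## Robot

A 7-joint arm with a two-finger parallel gripper is mounted at the origin on the work surface. World frame = base frame: x ahead of the robot, y to its left, z up, the work surface at z = 0. Lengths are in m, angles in degrees, forces in N, time in s.
With the tool pointing down it reaches from about 0.4 to 0.75 m from the base axis. Payload 19.5 kg.
Tool frame: the origin (TCP) lies at the very end of the fingers, on their centre line; the grasp point (between the pads) lies 19 mm behind it; z points along the fingers, y is the direction in which the jaws open and shut (so a half turn about z gives the same grasp; the last joint's range is limited). The gripper opens to 85 mm and grips with 20 to 120 N. Pads are 22 mm wide; open, the fingers measure 114 mm over their backs; the gripper's body (76 mm by 85 mm) begins 54 mm behind the grasp point. The pads swing forward as they close: fully open they stand 13 mm farther back than shut.
Start: joints at [63.845, 40.479, -1.581, 85.061, 1.261, 54.483, -4.326], TCP at [0.232, -0.526, 0.208] pointing down, gripper open.
Joint ranges: [-155.06, 155.06], [-18.47, 123.98], [-90, 86.84], [0, 140.48], [-83.41, 263.41], [0, 116], [-161.91, 161.91]. Speed limits (degrees/s): [108.29, 108.29, 147.25, 147.25, 172.46, 172.46, 172.46].

## Interface

Orientations are given as [roll, pitch, yaw] about the fixed x, y, z axes, in that order (R = Rz(yaw) Ry(pitch) Rx(roll)).
In Python, from station import observe, optics, finish_job gives the robot as it stands.
- The arm moves only by the tool play_rows, never from a script. Its argument "targets" is a list of rows, each a list of 4 numbers: the shift along the tool's x, y, z in m, then the turn about the tool's z in degrees. A call has 1 to 20 rows; each row is the pose to reach, as a shift and turn from the pose commanded when the call began, along the tool's axes at that moment; what a row does not reach only later rows make up. A row lasts 1/10 s, in which the tool goes at most 50 mm and 8.59 degrees, less where a joint would pass 70% of its speed; a pose out of reach is approached as far as the arm can. A call with a gripper value outside its range is refused whole. "gripper" is the opening, from 0 (shut) to 1 (fully open), set as the call begins (left out, the last holds). The fingers move at their own pace and stop on an object; the grip force is fixed at half the most. Time passes only in rows, so rows that repeat a pose let the fingers close. It gives the time, the measured TCP pose, the force and the opening at its end, in the units of the state.
- observe(): the state, without advancing time (a new reading comes with each control period).
- optics.grab_frame(name): name is "scene" or "top"; returns the picture (384x512x3 uint8, red, green, blue); there is no depth.
- optics.camera_info(name): a dict with "mtx" (3x3 intrinsics, pixels), "cam_to_world" (4x4, takes a point from camera to world coordinates). Camera axes: x right, y down, z forward; pixel columns grow to the right and rows downward; lengths in m; the calibration is good to about 2 mm. A picture is of the moment at which its call begins. camera_info takes no time and is no camera call.
- finish_job(): hands the job in, once; it reports no verdict.
Trained networks look in the newest picture that a camera, given by its name, has taken for a name from the list of things; names that differ only in an ending like _2 or _b are one class to them, and where a whole thing is asked for, a point or a joint stands for the part that bears it (a point fixed in the world has none). Each returns a list of dicts, best first, with "p" (0 to 1); they miss things now and then, are a little off and sometimes report something else, mostly with a low value. They report only what shows in the picture. A call takes as long as a camera call. They do not tell look-alikes from the thing itself.
- optics.search_frame(camera, thing): "centre" ([x, y, z] in m, in the coordinates of the camera as it stood for that picture, good to about 4 mm: the middle of the surface that is visible of it).
- optics.regions_of(camera, thing): "pixels" (384x512 bool, what is visible of it).
The state is a dict: "clock": time; "joint_pos": joint angles; "dq": joint speeds; "joint_torque": joint torques, N m; "tcp_pos": TCP position; "eef_rot": TCP orientation; "wrist_force": force on the tool from outside, world axes, zero at the start; "wrist_torque": the same for the moment, N m; "finger_gap": finger opening in m.
Only numpy, scipy, OpenCV 4.12 (cv2) and the standard library are available. Lean on these libraries where they do the work, as an engineer would, in place of code of your own. Each camera call takes 0.05 s, during which the arm holds its last target.

## Working session

There is one attempt and no reset: what is moved stays moved. The work goes in short steps, Python scripts to look and compute and a tool call to move; the robot and the scene stay as the last step left them, time stands still between calls to the robot, and variables do not carry over. Pictures are saved under pics/ and viewed, and the job is handed in when it is done.

Besides the shell and the picture viewer there is one more tool, called after "Call:" as name(argument=value, ...), one argument or row to a line, values as JSON. play_rows: Moves the arm, as the interface text tells. Its arguments: {"type":"object","properties":{"targets":{"type":"array"},"gripper":{"type":"number"}},"required":["targets"]}

```bash
mkdir -p pics; ls
python3 - <<'E'
from station import observe, optics
import cv2
s=observe();print(s['clock'],s['tcp_pos'],s['eef_rot'],s['finger_gap'],s['wrist_force'])
for n in('scene','top'):
    cv2.imwrite(f'pics/{n}0.png',optics.grab_frame(n)[...,::-1]);i=optics.camera_info(n);print(n,i['mtx'],i['cam_to_world'])
E
```

```text
pics
0.0 [ 0.23160475 -0.52596605  0.20722633] [-1.79935389e+02  8.92683442e-04  2.37636980e+01] 0.08547862859059537 [-0.07587328 -0.7938133  -0.28171078]
scene [[481.91358721   0.         249.05689187]
 [  0.         481.91358721 196.93624438]
 [  0.           0.           1.        ]] [[-0.31280364  0.74758155 -0.58589736  1.41274486]
 [ 0.94979664  0.25031454 -0.18769382  0.28846939]
 [ 0.0063422  -0.61519465 -0.78834974  1.27308541]
 [ 0.          0.          0.          1.        ]]
top [[447.47123257   0.         246.96301298]
 [  0.         447.47123257 190.96500871]
 [  0.           0.           1.        ]] [[-2.42248266e-02 -9.88334986e-01  1.50356621e-01  3.24028858e-01]
 [-9.99706384e-01  2.38663093e-02 -4.18874418e-03 -1.29772765e-02]
 [ 5.51424793e-04 -1.50413946e-01 -9.88622952e-01  1.41929600e+00]
 [ 0.00000000e+00  0.00000000e+00  0.00000000e+00  1.00000000e+00]]
```

View pics/scene0.png

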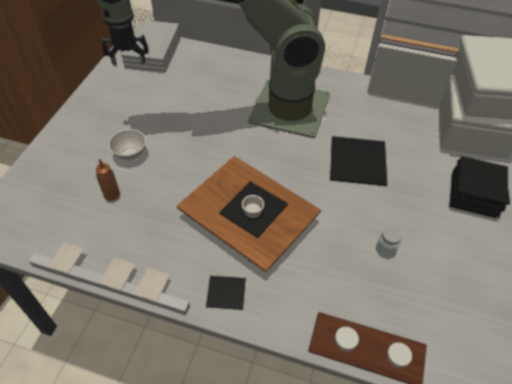

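View pics/top0.png

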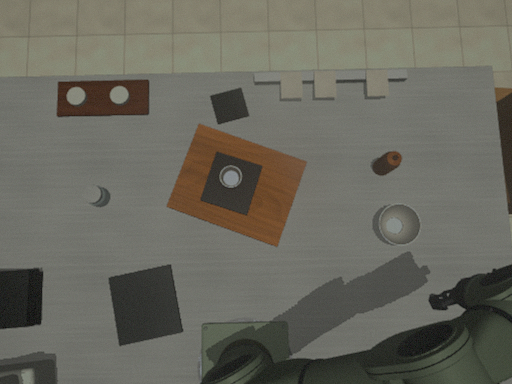

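The top view shows the shelf around (237,186) with the slate on it near (232,183) and the dish at (230,177). The look-alike slates lie off the shelf. The bottle (387,162) and bowl (399,225) are on the robot's right, and the jar (97,195) is on its left.

```bash
cat > h.py <<'E'
from station import observe, optics
import cv2, numpy as np
def unproj(cam,uv,z):
    i=optics.camera_info(cam);T=i['cam_to_world']
    uv=np.atleast_2d(uv).astype(float)
    r=np.c_[uv,np.ones(len(uv))]@np.linalg.inv(i['mtx']).T@T[:3,:3].T
    return (T[:3,3]+r*((z-T[2,3])/r[:,2])[:,None])[:,:2]
def rect(cam,thing,z,near=None):
    out=[]
    for d in optics.regions_of(cam,thing):
        m=d['pixels'].astype(np.uint8)
        cs,_=cv2.findContours(m,cv2.RETR_EXTERNAL,cv2.CHAIN_APPROX_NONE)
        if not cs: continue
        c=max(cs,key=cv2.contourArea)[:,0]
        P=unproj(cam,c,z)
        (cx,cy),(w,h),a=cv2.minAreaRect((P*1000).astype(np.float32))
        out.append((round(d['p'],2),int(m.sum()),np.round([cx,cy,w,h,a],1),c.mean(0).round(0)))
    return out
E
python3 - <<'E'
from h import *
for cam in('top','scene'):
    optics.grab_frame(cam)
    for t,z in(('shelf',.06),('slate',.07),('dish',.1)):
        for r in rect(cam,t,z): print(cam,t,*r)
    T=optics.camera_info(cam)['cam_to_world']
    for t in('dish','bottle','bowl','jar'):
        for d in optics.search_frame(cam,t):print(cam,t,round(d['p'],2),(T[:3,:3]@d['centre']+T[:3,3]).round(3))
print(observe()['clock'])
E
```

```text
top shelf 0.87 8027 [556.2  13.  362.8 282.7  68.8] [237. 184.]
top slate 0.85 2121 [558.4  31.2 152.5 162.3  70.3] [231. 183.]
top slate 0.83 955 [804.7  31.3  96.8 103.8  13.2] [229. 105.]
top slate 0.81 4511 [201.9 291.3 202.6 192.1  10.5] [145. 304.]
top dish 0.75 8115 [548.9  11.1 356.5 275.9  68.6] [237. 184.]
top dish 0.65 390 [572.9  31.1  66.   64.   88.6] [230. 176.]
top dish 0.95 [0.571 0.031 0.072]
top bottle 0.71 [ 0.601 -0.434  0.112]
top bowl 0.58 [ 0.417 -0.491  0.021]
top jar 0.73 [0.53  0.441 0.084]
scene shelf 0.72 6359 [554.2  11.9 365.9 288.6  68.3] [250. 211.]
scene slate 0.93 1206 [851.   45.1  97.8 102.6  14. ] [226. 292.]
scene slate 0.62 1693 [553.8  28.7 154.6 167.8  70.4] [254. 208.]
scene slate 0.61 2533 [247.8 301.7 212.2 190.7  12.3] [359. 161.]
scene dish 0.91 407 [567.7  30.9  87.7  61.5  18.5] [253. 205.]
scene dish 0.59 847 [ 453.1 -451.2  140.   117.3   58.6] [127. 144.]
scene dish 0.81 [0.559 0.023 0.091]
scene bottle 0.55 [ 0.62  -0.437  0.096]
scene bowl 0.95 [ 0.395 -0.496  0.041]
scene jar 0.8 [0.545 0.448 0.069]
0.9
```

Call:
play_rows(
  targets=[
    [0.015, -0.01, 0, -1],
    [0.045, -0.03, 0, -4],
    [0.08, -0.054, 0, -8],
    [0.115, -0.078, 0, -12],
    [0.15, -0.102, 0, -16],
    [0.185, -0.126, 0, -20],
    [0.22, -0.15, 0, -24],
    [0.255, -0.174, 0, -28],
    [0.29, -0.198, 0, -32],
    [0.325, -0.222, 0, -35],
    [0.36, -0.246, 0, -38],
    [0.395, -0.268, 0, -41],
    [0.42, -0.285, 0, -43],
    [0.438, -0.297, 0, -44],
    [0.448, -0.303, 0, -45],
    [0.448, -0.303, 0, -45],
    [0.448, -0.303, 0, -45],
    [0.448, -0.303, 0, -45],
  ],
  gripper=1.0,
)

```text
clock: 2.7
tcp_pos: [0.5191, -0.0697, 0.2078]
eef_rot: [-180.0, 0.0, 68.7]
wrist_force: [0.1, -0.7, -0.9]
finger_gap: 0.0854
```

Call:
play_rows(
  targets=[
    [0, 0, 0.015, 0],
    [0, 0, 0.04, 0],
    [0, 0, 0.065, 0],
    [0, 0, 0.09, 0],
    [0, 0, 0.11, 0],
    [0, 0, 0.12, 0],
    [0, 0, 0.128, 0],
    [0, 0, 0.128, 0],
    [0, 0, 0.128, 0],
    [0, 0, 0.128, 0],
  ],
)

```text
clock: 3.7
tcp_pos: [0.52, -0.0685, 0.0804]
eef_rot: [179.9, -0.0, 68.8]
wrist_force: [0.4, 0.6, -0.1]
finger_gap: 0.0851
```

Run:
```python
from h import *
s=observe();print(s['tcp_pos'],s['wrist_force'])
for n in('scene','top'):
    f=optics.grab_frame(n)[...,::-1]
    x,y=(170,130) if n=='scene' else (160,110)
    cv2.imwrite(f'pics/{n}1.png',cv2.resize(f[y:y+150,x:x+200],None,fx=4,fy=4,interpolation=cv2.INTER_CUBIC))
```

```text
[ 0.51996105 -0.06847146  0.08042975] [ 0.44025888  0.56973944 -0.14332593]
```

View pics/scene1.png

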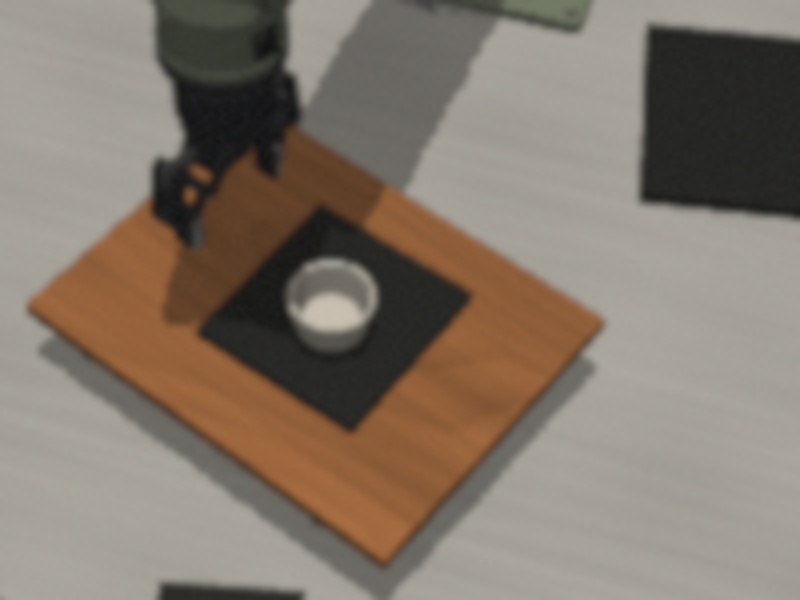

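View pics/top1.png

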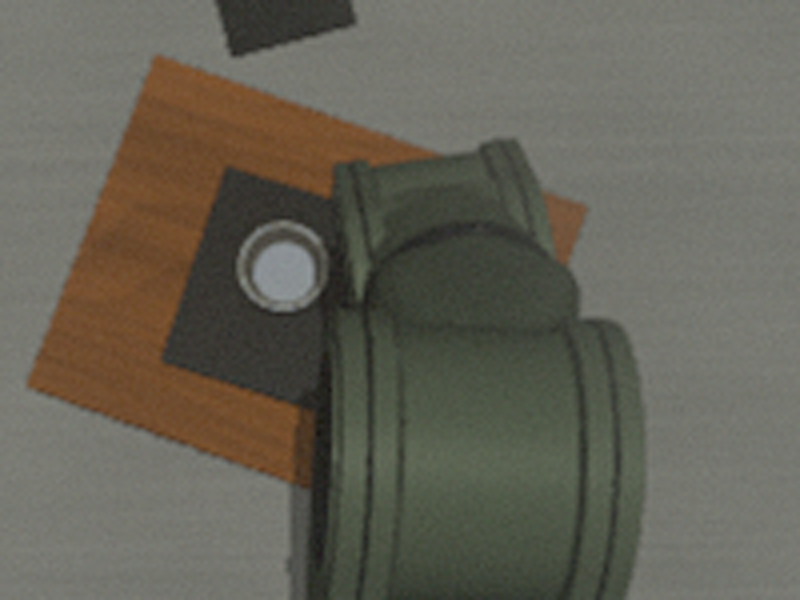

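The scene view shows the open fingertips at (190,240) and (275,170), behind the slate's rear edge, which runs from (200,330) to (320,207). Next I'll descend gradually and feel for the shelf.

Call:
play_rows(
  targets=[
    [0, 0, 0.005, 0],
    [0, 0, 0.01, 0],
    [0, 0, 0.014, 0],
    [0, 0, 0.016, 0],
    [0, 0, 0.016, 0],
    [0, 0, 0.016, 0],
  ],
)

```text
clock: 4.4
tcp_pos: [0.5196, -0.0683, 0.0637]
eef_rot: [-180.0, -0.0, 68.8]
wrist_force: [-0.8, -0.0, 0.3]
finger_gap: 0.0854
```

Run:
```python
from h import *
s=observe();print(s['tcp_pos'],s['wrist_force'])
f=optics.grab_frame('scene')[...,::-1]
cv2.imwrite('pics/scene2.png',cv2.resize(f[150:240,195:290],None,fx=6,fy=6,interpolation=cv2.INTER_CUBIC))
i=optics.camera_info('scene');T=np.linalg.inv(i['cam_to_world'])
for z in(.064,.077):
  for s in(-.0427,.0427,.057,-.057):
    p=np.array([.52+s*.932,-.0685-s*.362,z,1]);q=i['mtx']@(T@p)[:3];print(z,s,(q[:2]/q[2]-[195,150])*6)
```

```text
[ 0.51964099 -0.0683419   0.06371491] [-0.79201198 -0.04813446  0.29789979]
0.064 -0.0427 [249.75852046 209.84488042]
0.064 0.0427 [144.73253212 306.2073965 ]
0.064 0.057 [126.59324098 322.8503985 ]
0.064 -0.057 [266.81105826 194.19898673]
0.077 -0.0427 [249.41993101 194.48491378]
0.077 0.0427 [143.67319309 291.08571052]
0.077 0.057 [125.40563002 307.77332833]
0.077 -0.057 [266.58596304 178.80355657]
```

View pics/scene2.png

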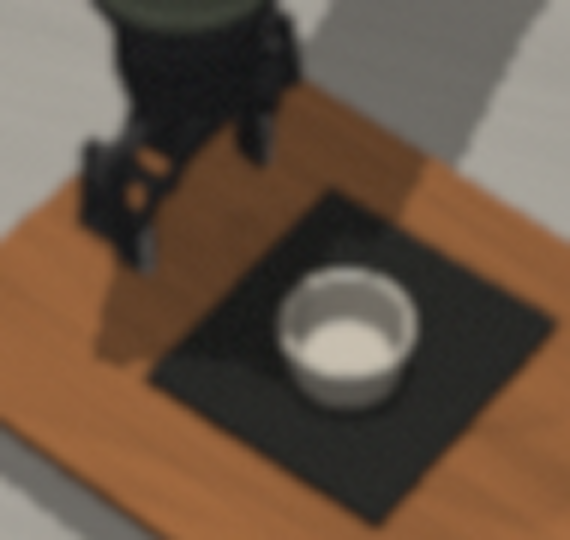

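The open tips sit well above the shelf, about 13 mm or more behind the TCP as stated. I'll keep going down.

Call:
play_rows(
  targets=[
    [0, 0, 0.004, 0],
    [0, 0, 0.008, 0],
    [0, 0, 0.01, 0],
    [0, 0, 0.01, 0],
    [0, 0, 0.01, 0],
  ],
)

```text
clock: 4.95
tcp_pos: [0.5196, -0.0684, 0.0537]
eef_rot: [-180.0, -0.0, 68.8]
wrist_force: [0.2, 0.7, -0.8]
finger_gap: 0.0854
```

Call:
play_rows(
  targets=[
    [0, 0, 0.001, 0],
    [0, 0, 0.002, 0],
    [0, 0, 0.002, 0],
    [0, 0, 0.002, 0],
  ],
)

```text
clock: 5.35
tcp_pos: [0.5196, -0.0684, 0.0517]
eef_rot: [-180.0, -0.0, 68.8]
wrist_force: [0.1, 0.5, -0.1]
finger_gap: 0.0855
```

Run:
```python
from h import *
s=observe();print(s['tcp_pos'],s['wrist_force'])
f=optics.grab_frame('scene')[...,::-1]
cv2.imwrite('pics/scene3.png',cv2.resize(f[150:240,195:290],None,fx=6,fy=6,interpolation=cv2.INTER_CUBIC))
```

```text
[ 0.51962052 -0.06835381  0.05169929] [ 0.05106988  0.5088955  -0.07534187]
```

View pics/scene3.png

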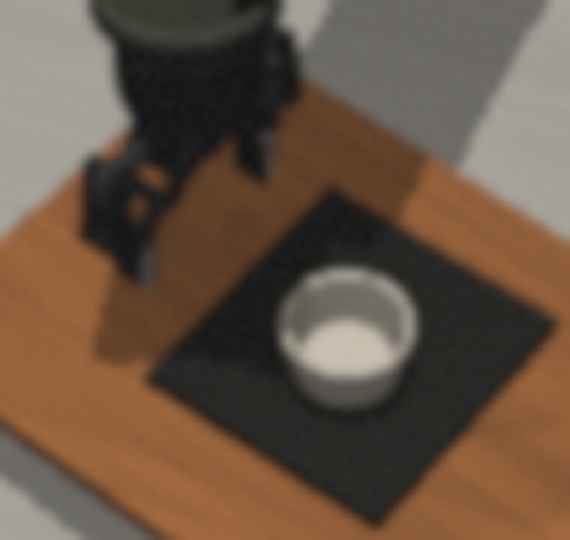

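Call:
play_rows(
  targets=[
    [0, 0, 0.001, 0],
    [0, 0, 0.002, 0],
    [0, 0, 0.002, 0],
    [0, 0, 0.002, 0],
  ],
)

```text
clock: 5.8
tcp_pos: [0.5196, -0.0684, 0.0497]
eef_rot: [-180.0, -0.0, 68.8]
wrist_force: [1.0, 0.4, -0.3]
finger_gap: 0.0851
```

Call:
play_rows(
  targets=[
    [0, 0, 0.001, 0],
    [0, 0, 0.001, 0],
    [0, 0, 0.001, 0],
  ],
)

```text
clock: 6.1
tcp_pos: [0.5196, -0.0684, 0.0487]
eef_rot: [-180.0, -0.0, 68.8]
wrist_force: [0.6, -0.1, -0.6]
finger_gap: 0.0853
```

Call:
play_rows(
  targets=[
    [0, 0, 0.001, 0],
    [0, 0, 0.001, 0],
    [0, 0, 0.001, 0],
  ],
)

```text
clock: 6.4
tcp_pos: [0.5196, -0.0684, 0.0477]
eef_rot: [-180.0, -0.0, 68.8]
wrist_force: [0.9, 0.5, 0.6]
finger_gap: 0.0855
```

Call:
play_rows(
  targets=[
    [0, 0, 0.001, 0],
    [0, 0, 0.001, 0],
    [0, 0, 0.001, 0],
  ],
)

```text
clock: 6.7
tcp_pos: [0.5196, -0.0684, 0.0467]
eef_rot: [-180.0, -0.0, 68.8]
wrist_force: [-0.2, -0.0, 0.9]
finger_gap: 0.0856
```

Run:
```python
from h import *
s=observe();print(s['tcp_pos'],s['wrist_force'])
f=optics.grab_frame('scene')[...,::-1]
cv2.imwrite('pics/scene4.png',cv2.resize(f[150:240,195:290],None,fx=6,fy=6,interpolation=cv2.INTER_CUBIC))
```

```text
[ 0.51960436 -0.0683505   0.04670021] [-0.16203752 -0.0129609   0.88827761]
```

View pics/scene4.png

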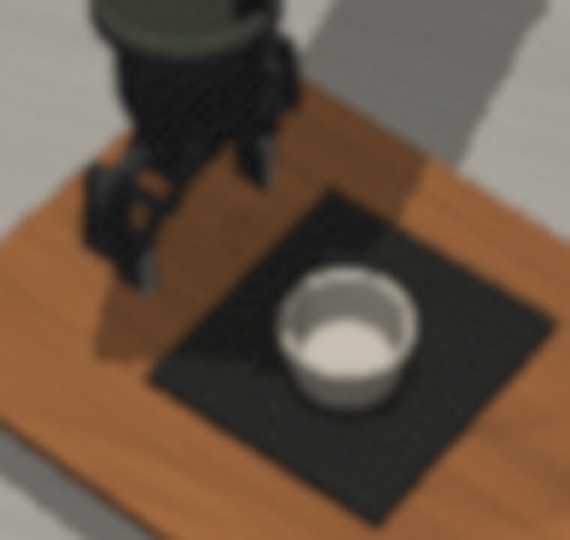

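Call:
play_rows(
  targets=[
    [0, 0, 0.001, 0],
    [0, 0, 0.001, 0],
    [0, 0, 0.001, 0],
  ],
)

```text
clock: 7.05
tcp_pos: [0.5196, -0.0684, 0.0457]
eef_rot: [-180.0, -0.0, 68.8]
wrist_force: [0.4, 0.7, -0.6]
finger_gap: 0.0854
```

Run:
```python
from h import *
uv=np.array([[195+143/6,150+290/6],[195+262/6,150+185/6]])
for z in(.06,.066,.072):
  P=unproj('scene',uv,z); d=P-[.5196,-.0684]
  print(z,P.round(4),'along y',(d@[.362,.932]).round(4),'x',(d@[.932,-.362]).round(4))
```

```text
0.06 [[ 0.5471 -0.0898]
 [ 0.4584 -0.0536]] along y [-0.01   -0.0083] x [ 0.0334 -0.0624]
0.066 [[ 0.5514 -0.088 ]
 [ 0.4631 -0.0519]] along y [-0.0067 -0.0051] x [ 0.0367 -0.0586]
0.072 [[ 0.5557 -0.0861]
 [ 0.4678 -0.0502]] along y [-0.0034 -0.0018] x [ 0.04   -0.0548]
```

Call:
play_rows(
  targets=[
    [0, 0, 0.001, 0],
    [0, 0, 0.001, 0],
    [0, 0, 0.001, 0],
  ],
)

```text
clock: 7.35
tcp_pos: [0.5196, -0.0684, 0.0447]
eef_rot: [-180.0, -0.0, 68.8]
wrist_force: [-0.3, 0.0, 0.2]
finger_gap: 0.0851
```

Call:
play_rows(
  targets=[
    [0, 0, 0.001, 0],
    [0, 0, 0.001, 0],
    [0, 0, 0.001, 0],
  ],
)

```text
clock: 7.65
tcp_pos: [0.5196, -0.0683, 0.0437]
eef_rot: [-180.0, -0.0, 68.8]
wrist_force: [-0.3, 0.7, 0.0]
finger_gap: 0.0857
```

Call:
play_rows(
  targets=[
    [0, 0, 0.001, 0],
    [0, 0, 0.001, 0],
    [0, 0, 0.001, 0],
  ],
)

```text
clock: 7.95
tcp_pos: [0.5196, -0.0683, 0.0427]
eef_rot: [-180.0, -0.0, 68.8]
wrist_force: [-0.0, 0.5, -0.0]
finger_gap: 0.0852
```

Run:
```python
from h import *
f=optics.grab_frame('scene')[...,::-1]
cv2.imwrite('pics/scene5.png',cv2.resize(f[165:225,205:255],None,fx=10,fy=10,interpolation=cv2.INTER_CUBIC))
```

```text
(no output)
```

View pics/scene5.png

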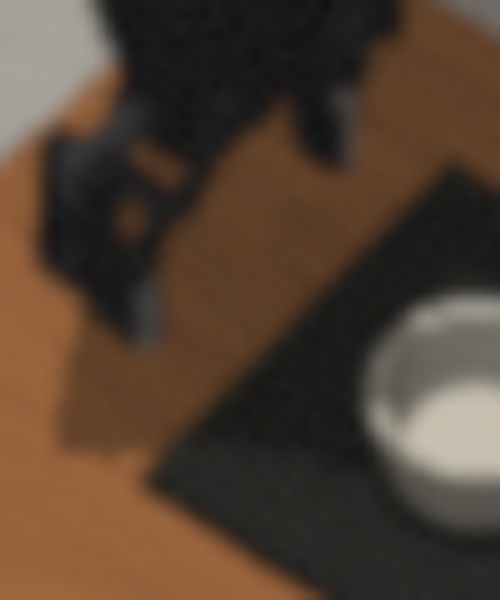

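Call:
play_rows(
  targets=[
    [0, 0, 0.001, 0],
    [0, 0, 0.002, 0],
    [0, 0, 0.002, 0],
  ],
)

```text
clock: 8.3
tcp_pos: [0.5196, -0.0684, 0.0405]
eef_rot: [-180.0, -0.0, 68.8]
wrist_force: [-0.3, 0.8, 0.7]
finger_gap: 0.085
```

Call:
play_rows(
  targets=[
    [0, 0, 0.001, 0],
    [0, 0, 0.002, 0],
    [0, 0, 0.002, 0],
  ],
)

```text
clock: 8.6
tcp_pos: [0.5196, -0.0684, 0.0385]
eef_rot: [-180.0, -0.0, 68.8]
wrist_force: [0.5, 0.9, -0.4]
finger_gap: 0.0856
```

Call:
play_rows(
  targets=[
    [0, 0, 0.001, 0],
    [0, 0, 0.002, 0],
    [0, 0, 0.002, 0],
  ],
)

```text
clock: 8.9
tcp_pos: [0.5196, -0.0683, 0.0366]
eef_rot: [-180.0, -0.0, 68.8]
wrist_force: [0.5, -0.0, 0.4]
finger_gap: 0.0853
```

Call:
play_rows(
  targets=[
    [0, 0, 0.001, 0],
    [0, 0, 0.002, 0],
    [0, 0, 0.002, 0],
  ],
)

```text
clock: 9.2
tcp_pos: [0.5195, -0.0683, 0.0346]
eef_rot: [-180.0, -0.0, 68.8]
wrist_force: [0.5, 0.2, -0.2]
finger_gap: 0.0856
```

Run:
```python
from h import *
f=optics.grab_frame('scene')[...,::-1]
cv2.imwrite('pics/scene6.png',cv2.resize(f[165:225,205:255],None,fx=10,fy=10,interpolation=cv2.INTER_CUBIC))
```

```text
(no output)
```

View pics/scene6.png

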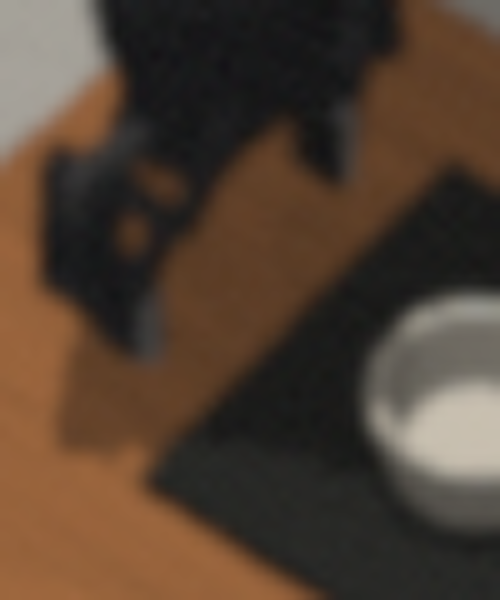

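Run:
```python
from h import *
uv=np.array([[205+14.8,165+35.7],[205+34.5,165+18.3],[205+4.8,165+28.5]])
for z in(.05,.06,.07,.08,.09):
  d=unproj('scene',uv,z)-[.5195,-.0683]
  print(z,'along y',(d@[.362,.932]).round(4),'x',(d@[.932,-.362]).round(4))
```

```text
0.05 along y [-0.0068 -0.0049 -0.0512] x [ 0.0332 -0.0623  0.0319]
0.06 along y [-0.0014  0.0005 -0.0454] x [ 0.0387 -0.056   0.0374]
0.07 along y [ 0.004   0.0059 -0.0396] x [ 0.0441 -0.0497  0.0429]
0.08 along y [ 0.0094  0.0113 -0.0339] x [ 0.0496 -0.0435  0.0484]
0.09 along y [ 0.0148  0.0167 -0.0281] x [ 0.0551 -0.0372  0.0538]
```

Fitting the tip corners to both image constraints puts the tips near z≈0.08. That is higher than the reported TCP suggests, but it agrees with feeling no contact. I'll keep probing by force.

Call:
play_rows(
  targets=[
    [0, 0, 0.001, 0],
    [0, 0, 0.002, 0],
    [0, 0, 0.003, 0],
    [0, 0, 0.003, 0],
  ],
)

```text
clock: 9.65
tcp_pos: [0.5196, -0.0683, 0.0316]
eef_rot: [-180.0, -0.0, 68.8]
wrist_force: [-0.0, -0.2, 0.6]
finger_gap: 0.0849
```

Call:
play_rows(
  targets=[
    [0, 0, 0.001, 0],
    [0, 0, 0.002, 0],
    [0, 0, 0.003, 0],
    [0, 0, 0.003, 0],
  ],
)

```text
clock: 10.05
tcp_pos: [0.5196, -0.0683, 0.0286]
eef_rot: [-180.0, -0.0, 68.8]
wrist_force: [-0.0, 0.6, 0.6]
finger_gap: 0.0856
```

Run:
```python
from h import *
f=optics.grab_frame('scene')[...,::-1]
cv2.imwrite('pics/scene7.png',cv2.resize(f[110:230,180:280],None,fx=5,fy=5,interpolation=cv2.INTER_CUBIC))
```

```text
(no output)
```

View pics/scene7.png

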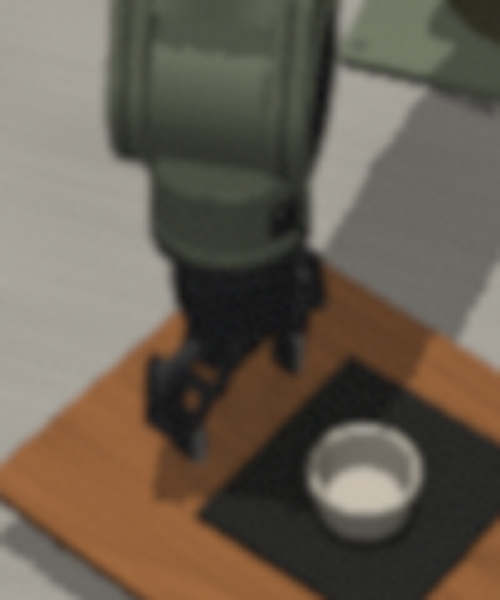

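Call:
play_rows(
  targets=[
    [0, 0, 0.001, 0],
    [0, 0, 0.002, 0],
    [0, 0, 0.003, 0],
    [0, 0, 0.003, 0],
  ],
)

```text
clock: 10.5
tcp_pos: [0.5196, -0.0683, 0.0256]
eef_rot: [-180.0, -0.0, 68.8]
wrist_force: [-0.3, -0.4, -1.3]
finger_gap: 0.0856
```

Call:
play_rows(
  targets=[
    [0, 0, 0.001, 0],
    [0, 0, 0.002, 0],
    [0, 0, 0.002, 0],
  ],
)

```text
clock: 10.8
tcp_pos: [0.5196, -0.0684, 0.0236]
eef_rot: [-180.0, -0.0, 68.8]
wrist_force: [-0.4, 0.6, -0.7]
finger_gap: 0.0856
```

Call:
play_rows(
  targets=[
    [0, 0, 0.001, 0],
    [0, 0, 0.002, 0],
    [0, 0, 0.002, 0],
  ],
)

```text
clock: 11.1
tcp_pos: [0.5197, -0.0684, 0.0231]
eef_rot: [180.0, -0.0, 68.8]
wrist_force: [-7.9, 1.3, 37.3]
finger_gap: 0.0856
```

Shelf contact comes at TCP z≈0.0232, so I'll back off to leave about 2.5 mm of clearance.

Call:
play_rows(
  targets=[
    [0, 0, -0.002, 0],
    [0, 0, -0.004, 0],
    [0, 0, -0.004, 0],
    [0, 0, -0.004, 0],
  ],
)

```text
clock: 11.5
tcp_pos: [0.5196, -0.0684, 0.0256]
eef_rot: [-180.0, -0.0, 68.8]
wrist_force: [0.0, 0.5, -0.4]
finger_gap: 0.0853
```

Run:
```python
from h import *
s=observe();print(s['tcp_pos'],s['wrist_force'],s['wrist_torque'])
f=optics.grab_frame('scene')[...,::-1]
cv2.imwrite('pics/scene8.png',cv2.resize(f[165:225,205:255],None,fx=10,fy=10,interpolation=cv2.INTER_CUBIC))
for r in rect('scene','slate',.07): print(*r)
```

```text
[ 0.5195737  -0.0683615   0.02558835] [ 0.00523625  0.54764611 -0.38653111] [-0.03618438  0.01498308  0.03476162]
0.98 2527 [246.3 301.7 211.6 187.3  10.6] [359. 161.]
0.93 1226 [851.3  44.9 102.5 103.2  14.5] [226. 292.]
0.83 1634 [554.   29.8 151.2 164.7  71. ] [254. 209.]
```

View pics/scene8.png

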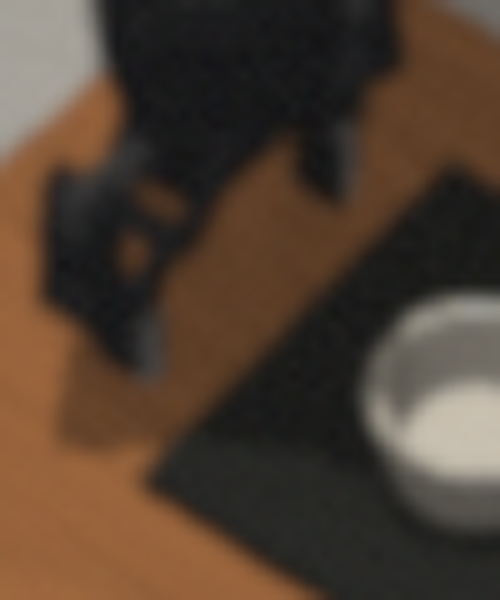

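Call:
play_rows(
  targets=[
    [0.004, 0, 0, 0],
    [0.01, 0, 0, 0],
    [0.016, 0, 0, 0],
    [0.02, 0, 0, 0],
    [0.024, 0, 0, 0],
    [0.027, 0, 0, 0],
    [0.03, 0, 0, 0],
  ],
)

```text
clock: 12.3
tcp_pos: [0.5305, -0.0404, 0.0257]
eef_rot: [-180.0, 0.0, 68.7]
wrist_force: [-2.2, -3.2, -0.5]
finger_gap: 0.0853
```

Run:
```python
from h import *
s=observe();print(s['tcp_pos'],s['wrist_force'],s['wrist_torque'])
for n in('top','scene'):
    f=optics.grab_frame(n)[...,::-1]
    if n=='scene': cv2.imwrite('pics/scene9.png',cv2.resize(f[165:225,205:285],None,fx=8,fy=8,interpolation=cv2.INTER_CUBIC))
    for r in rect(n,'slate',.07): print(*r)
```

```text
[ 0.53050994 -0.0403855   0.02566156] [-2.24666788 -3.20725115 -0.51493765] [-0.67188434  0.38885684 -0.00368485]
0.95 942 [803.5  32.3  97.  102.1  14.7] [229. 105.]
0.83 4514 [201.2 290.  202.5 191.1  10.2] [144. 304.]
0.58 992 [575.9  70.3  87.4 160.7  69.8] [214. 177.]
0.83 1166 [851.9  45.3  98.6 101.8  13.5] [226. 292.]
0.74 393 [553.   34.6  85.3  65.7  18.5] [255. 208.]
0.65 2674 [244.  301.4 223.1 192.9  10. ] [359. 160.]
0.59 1750 [560.   38.7 153.6 168.8  69. ] [256. 211.]
```

View pics/scene9.png

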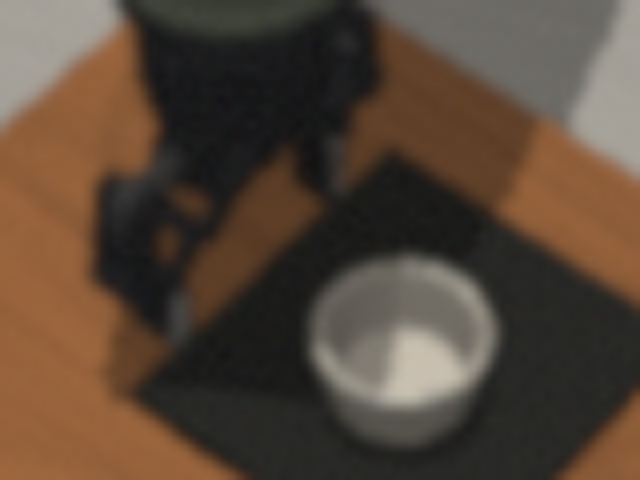

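The pushing force is about 4 N and the slate has moved about 10 mm, so the fingers are on its rear edge. The hand is clear of the dish, so I'll push on at moderate speed.

Call:
play_rows(
  targets=[
    [0.002, 0, 0, 0],
    [0.005, 0, 0, 0],
    [0.009, 0, 0, 0],
    [0.014, 0, 0, 0],
    [0.019, 0, 0, 0],
    [0.024, 0, 0, 0],
    [0.029, 0, 0, 0],
    [0.034, 0, 0, 0],
    [0.039, 0, 0, 0],
    [0.044, 0, 0, 0],
    [0.049, 0, 0, 0],
    [0.054, 0, 0, 0],
    [0.058, 0, 0, 0],
    [0.06, 0, 0, 0],
    [0.06, 0, 0, 0],
  ],
)

```text
clock: 14.0
tcp_pos: [0.5523, 0.0159, 0.0257]
eef_rot: [180.0, -0.0, 68.8]
wrist_force: [-0.4, -1.2, 0.2]
finger_gap: 0.0854
```

```bash
cat >> h.py <<'E'
def track():
    S={'top':(556.2,13.0),'scene':(554.2,11.9)}
    u=np.array([np.cos(np.radians(68.6)),np.sin(np.radians(68.6))]);x=np.array([u[1],-u[0]])
    for n in('top','scene'):
        optics.grab_frame(n)
        for d in optics.regions_of(n,'slate'):
            m=d['pixels'].astype(np.uint8)
            cs,_=cv2.findContours(m,cv2.RETR_EXTERNAL,cv2.CHAIN_APPROX_NONE)
            P=unproj(n,max(cs,key=cv2.contourArea)[:,0],.07)*1000
            c=P.mean(0)
            if abs(c[0]-580)>60 or abs(c[1]-60)>110: continue
            q=P-S[n]; Y=q@u;X=q@x
            (cx,cy),(w,h),a=cv2.minAreaRect(P.astype(np.float32))
            # front edge fit
            bins=[(X[(abs(X-b)<5)].mean(),Y[abs(X-b)<5].max()) for b in np.arange(-65,66,8) if (abs(X-b)<5).any()]
            B=np.array(bins); B=B[B[:,1]>np.percentile(B[:,1],60)-8]; p=np.polyfit(B[:,0],B[:,1],1)
            print(n,round(d['p'],2),'rect a',round(a,1),round(w,1),round(h,1),'frontY',round(np.polyval(p,X.mean()),1),'slope deg',round(np.degrees(np.arctan(p[0])),1),'X range',X.min().round(1),X.max().round(1),'Y',Y.min().round(1),Y.max().round(1))
E
python3 - <<'E'
from h import *
s=observe();print(s['tcp_pos'],s['wrist_force'],s['wrist_torque'])
track()
for n in('top','scene'):
    f=optics.grab_frame(n)[...,::-1]
    cv2.imwrite(f'pics/{n}10.png',cv2.resize(f[110:260,150:350],None,fx=4,fy=4,interpolation=cv2.INTER_CUBIC))
E
```

```text
[0.55234821 0.01593911 0.0257138 ] [-0.39716443 -1.23319607  0.2394238 ] [-0.16782646  0.06496092  0.00723283]
top 0.72 rect a 79.7 65.1 165.9 frontY 163.7 slope deg -0.1 X range -83.3 77.1 Y 95.4 164.7
scene 0.68 rect a 68.8 154.4 169.1 frontY 162.3 slope deg 0.0 X range -87.9 81.0 Y 9.0 163.8
```

View pics/scene10.png

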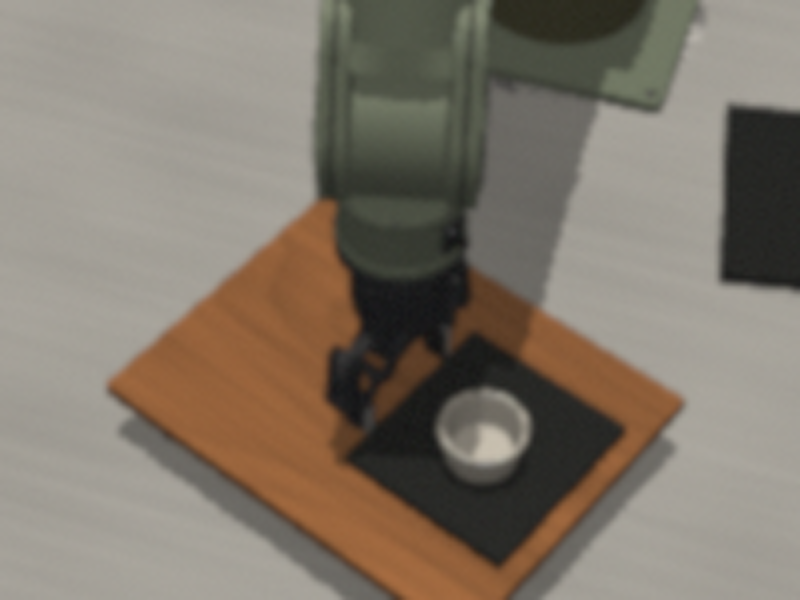

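View pics/top10.png

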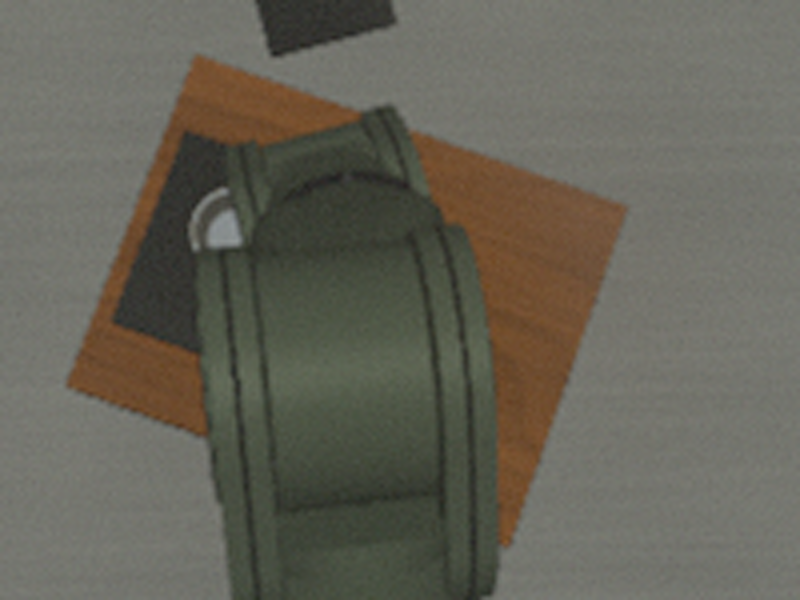

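The slate is square, with its front at shelf y≈162 mm and the dish riding along untouched. The target is 220 mm, so about 57 mm remain.

Call:
play_rows(
  targets=[
    [0.002, 0, 0, 0],
    [0.005, 0, 0, 0],
    [0.009, 0, 0, 0],
    [0.014, 0, 0, 0],
    [0.019, 0, 0, 0],
    [0.024, 0, 0, 0],
    [0.029, 0, 0, 0],
    [0.034, 0, 0, 0],
    [0.039, 0, 0, 0],
    [0.044, 0, 0, 0],
    [0.049, 0, 0, 0],
    [0.053, 0, 0, 0],
    [0.055, 0, 0, 0],
    [0.056, 0, 0, 0],
    [0.056, 0, 0, 0],
  ],
)

```text
clock: 15.8
tcp_pos: [0.5725, 0.068, 0.0257]
eef_rot: [-180.0, -0.0, 68.8]
wrist_force: [-1.7, -2.3, -0.8]
finger_gap: 0.0854
```

Run:
```python
from h import *
s=observe();print(s['tcp_pos'],s['wrist_force'])
track()
```

```text
[0.57254643 0.06795212 0.02571525] [-1.72814205 -2.33470938 -0.83342411]
scene 0.6 rect a 69.1 154.1 168.9 frontY 218.3 slope deg 0.7 X range -88.8 79.7 Y 65.1 219.7
```

Call:
play_rows(
  targets=[
    [-0.004, 0, 0, 0],
    [-0.012, 0, 0, 0],
    [-0.025, 0, 0, 0],
    [-0.035, 0, 0, 0],
    [-0.04, 0, -0.01, 0],
    [-0.05, 0, -0.04, 0],
    [-0.07, 0, -0.08, 0],
    [-0.1, 0, -0.12, 0],
    [-0.14, 0, -0.15, 0],
    [-0.18, 0, -0.16, 0],
    [-0.21, 0, -0.16, 0],
    [-0.23, 0, -0.16, 0],
    [-0.24, 0, -0.16, 0],
    [-0.24, 0, -0.16, 0],
    [-0.24, 0, -0.16, 0],
  ],
)

```text
clock: 17.5
tcp_pos: [0.486, -0.155, 0.1859]
eef_rot: [180.0, -0.0, 68.8]
wrist_force: [0.4, 1.4, 0.5]
finger_gap: 0.0852
```

Run:
```python
from h import *
s=observe();print(s['clock'],s['tcp_pos'],s['wrist_force'])
track()
for t,z in(('shelf',.06),('slate',.07),('dish',.1)):
    for c in('top','scene'):
        for r in rect(c,t,z): print(c,t,*r)
for n in('top','scene'):
    T=optics.camera_info(n)['cam_to_world']
    f=optics.grab_frame(n)[...,::-1]
    cv2.imwrite(f'pics/{n}11.png',cv2.resize(f[110:260,150:350],None,fx=4,fy=4,interpolation=cv2.INTER_CUBIC))
    for t in('bottle','bowl','jar'):
        for d in optics.search_frame(n,t):print(n,t,round(d['p'],2),(T[:3,:3]@d['centre']+T[:3,3]).round(3))
```

```text
17.5 [ 0.48596559 -0.15497619  0.18586221] [0.41981845 1.37213357 0.53294426]
top 0.73 rect a 69.8 150.3 160.6 frontY 218.2 slope deg -0.3 X range -83.3 77.3 Y 68.7 219.5
top 0.72 rect a 68.5 362.5 282.6 frontY 69.7 slope deg 0.2 X range -143.4 139.3 Y -181.3 181.2
scene 0.65 rect a 68.7 152.1 164.3 frontY 217.5 slope deg 1.6 X range -88.0 76.3 Y 67.3 219.5
top shelf 0.82 7907 [555.6  13.2 359.8 281.4  68.8] [232. 184.]
scene shelf 0.68 6697 [553.6  11.3 363.2 287.4  68.7] [251. 212.]
top slate 0.84 4495 [202.1 289.9 202.1 191.1  11. ] [144. 304.]
top slate 0.77 1024 [803.8  31.7 103.3 106.   15.3] [229. 105.]
top slate 0.73 2064 [606.8 148.3 150.3 160.6  69.8] [192. 168.]
top slate 0.72 8113 [554.2  13.7 362.5 282.6  68.5] [232. 184.]
scene slate 0.65 1809 [601.  147.4 152.1 164.3  68.7] [286. 231.]
scene slate 0.58 1240 [852.7  44.5 101.1 104.1  13.5] [226. 292.]
scene slate 0.58 2549 [248.3 301.6 215.7 191.8  10.5] [359. 161.]
top dish 0.65 334 [621.7 150.7  60.4  58.5  88.6] [191. 161.]
scene dish 0.92 434 [614.3 148.1  82.5  65.1  16.3] [285. 228.]
top bottle 0.79 [ 0.601 -0.433  0.113]
top bowl 0.86 [ 0.418 -0.489  0.024]
scene bottle 0.81 [ 0.622 -0.433  0.093]
scene bowl 0.95 [ 0.395 -0.495  0.041]
scene jar 0.6 [0.546 0.448 0.068]
```

View pics/top11.png

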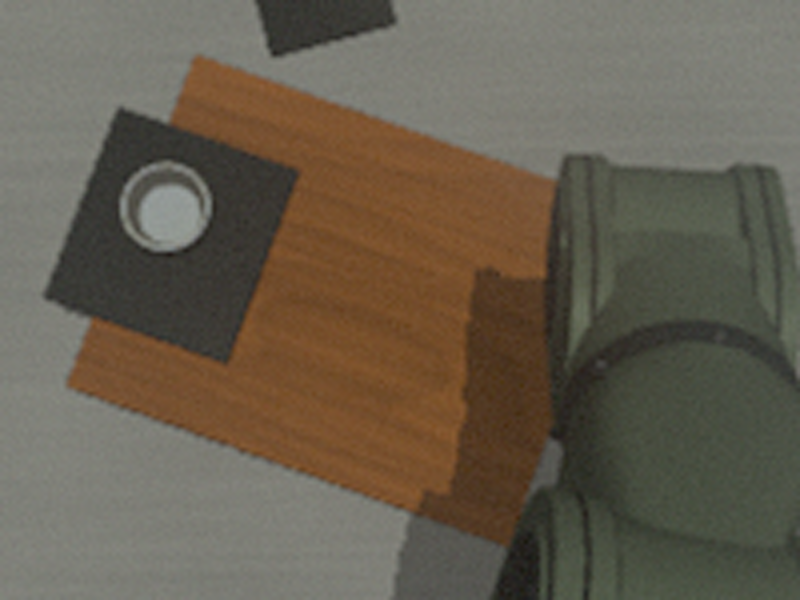

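View pics/scene11.png

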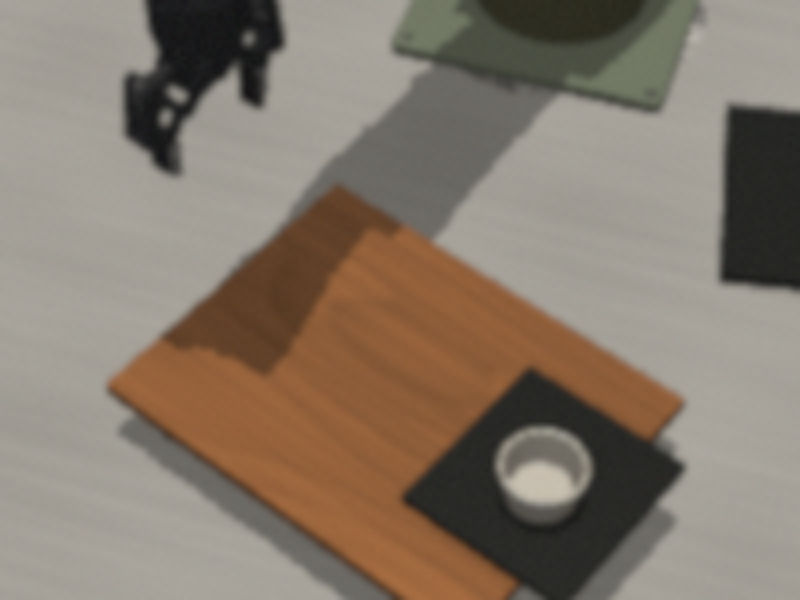

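Both views show the slate overhanging the left end squarely by about 39 mm, with the dish upright on it and the hand clear.

Run:
```python
from station import finish_job
print(finish_job())
```

```text
the job is handed in; nothing more can be done
None
```

I pushed the middle-sized slate along the shelf with both open fingertips on its rear edge, then backed off and lifted the hand clear. I handed the job in at about 18 s; no verdict was reported.

**Last checks, from both cameras:**

| Check | Top camera | Scene camera |
|---|---|---|
| Overhang past the left end | about 39.4 mm | about 38.6 mm |
| Angle from square | about 1° | about 0° |

- **Sideways position:** the slate's centre is about 2–5 mm off the shelf's middle line.
- **Dish:** it is standing, about 15 mm from the slate's centre.
- **Bystanders:** the bottle, bowl and jar are within about 4 mm of where they started. For the jar this rests on the scene camera alone, because the top camera's last search did not report it.

**What disagreed:**
- **Finger length:** the open fingertips sat about 37 mm behind the reported TCP, not the 13 mm the description suggests. I found the right height by lowering until the fingers touched the shelf. That gave one brief contact of about 37 N.
- **Overhang reading:** the direct front-edge fits read slightly lower, at about 37.5–38 mm, still inside the 32–48 mm limits.

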